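# Draw the steel suction tube from its storage sleeve and lean it up to dry

### The job

Draw the long steel tube out of its horizontal blue sleeve, hand over hand in short pulls: run its dark-blue head out through the orange fork, and let it lie by itself in sleeve and fork whenever you take a fresh hold. Then lean it on the drain stand to dry: white foot down in the blue pocket close against the stop, blue head up, resting on the top edge of the wall between its two ears. Lower it gently, never drop it, and leave the bottle, carton, dish and test cassette where they are.

Things in the scene. Friction and masses are not known exactly. Their poses are not given: they have to be found in the camera images.
- tube: Rigid steel suction tube: a loose round rod, 480 mm long, 16 mm diameter, about 0.25 kg. Origin at its middle (black band, balance point); own y axis runs along it from the dark-blue head (-y; last 18 mm taper to 8 mm diameter) to the white foot (+y), each 240 mm from the origin. It starts in the sleeve with 70 to 110 mm of the head end sticking out. It may roll about its y axis.
- head (a point): Tip of the dark-blue head of the tube, on its axis.
- foot (a point): End face of the white foot of the tube, on its axis.
- holder: Fixed holder: grey base plate 90 mm wide and 12 mm thick, which carries the sleeve and the fork. Origin on the table straight below the sleeve's mouth; +y runs along the sleeve into it, so the tube is drawn towards -y; z up. Base plate from y = -230 to +450 mm.
- mouth (a point): Centre of the sleeve's mouth, 75 mm above the table. The light-blue sleeve is a round pipe of 36 mm outside and 28 mm inside diameter, 430 mm long, horizontal, shut at its far end; the tube lies on its bottom, so the tube's axis is about 69 mm above the table.
- fork (a point): Middle of the cradle floor of the orange fork that supports the drawn tube, 200 mm in front of the mouth and 58 mm above the table. It is 18 mm long along the tube; two prongs 30 mm apart inside and 48 mm outside rise 34 mm above the floor. Gripper fingers closed on the tube cannot pass it; fingers opened wider than 48 mm can.
- stand: Fixed drain stand: white base plate 130 mm wide, 12 mm thick. Origin on the table below the middle of the face of the foot stop; the wall stands towards -y; z up. All the stand lies from y = -400 to +30 mm.
- stop (a point): Foot of the face of the stop, on the base plate's top (12 mm above the table). The stop is a blue block 45 mm high whose face looks to the stand's -y; two blue cheeks 30 mm high, 56 mm apart inside, reach 60 mm from it towards -y and make the pocket for the tube's foot.
- wall_top (a point): Middle of the near top edge of the pale wall, 360 mm from the stop's face and 175 mm above the table. The wall is 110 mm wide, 12 mm thick; a blue ear 25 mm high stands on each end of its top, 80 mm apart inside. A tube with its foot against the stop and resting on this edge leans at about 24 degrees to the horizontal.
- bottle: Bystander: bottle, 66 mm in diameter, 190 mm high; origin at the centre of its underside.
- carton: Bystander: light-blue carton 90 x 130 x 85 mm; origin at the centre of its underside.
- dish: Bystander: white kidney dish with black rim, about 90 x 170 x 37 mm; origin near the middle of its underside.
- cassette: Bystander: white test cassette 24 x 70 x 8 mm; origin at the centre of its underside.

How it is judged:
On the way:
1. the tube lies by itself, let go, with its head at least 30 mm past the fork and its foot still at least 20 mm inside the sleeve (y of head in the frame of holder below -0.23 m and y of foot in the frame of holder above 0.02 m and contact force between the fingers and tube below 0.1 N and x of head in the frame of holder between -0.03 and 0.03 m and angle between tube's own y axis and vertical between 1.5 and 1.64 rad), for 0.1 s.
At the end, for the whole second after the job is handed in: The tube leans at rest on the drain stand, let go: its white foot on the base plate in the pocket, within 25 mm of the stop's face; its blue head up, lying over the wall's top edge between the ears (head tip 190 to 250 mm above the table) (y of foot in the frame of stand between -0.025 and 0.01 m and x of foot in the frame of stand between -0.03 and 0.03 m and z of foot in the frame of stand below 0.035 m and x of head in the frame of stand between -0.055 and 0.055 m and z of head in the frame of stand between 0.19 and 0.25 m and contact force between tube and stand above 0.5 N and contact force between the fingers and tube below 0.1 N and linear speed of tube below 0.02 m/s); the robot touches nothing.
It fails at once if the tube is dropped to the table (its middle lower than 40 mm) (height (world z) of tube below 0.04 m).
It fails at once if the tube strikes or is pressed on the drain stand with more than 60 N (contact force between tube and stand above 60 N).
It fails at once if a bystander is moved more than 30 mm (distance of any of bottle, carton, dish, cassette from where it was at the start of the episode above 0.03 m).
It also fails if it takes over 48 s, if anything falls off the work surface, if the arm or the gripper's body presses on something with over 40 N, if the wrist force passes 120 N, or if a joint passes its speed limit or range.

### The arm

A 6-joint arm with a two-finger parallel gripper is mounted at the origin on the work surface. World frame = base frame: x ahead of the robot, y to its left, z up, the work surface at z = 0. Lengths are in m, angles in rad, forces in N, time in s.
With the tool pointing down it reaches from about 0.3 to 0.875 m from the base axis. Payload 6.4 kg.
Tool frame: the origin (TCP) lies midway between the tips of the shut fingers; the grasp point (between the pads) lies ctrl.grip_depth behind it (ctrl.grip_depth is the distance from the TCP to the grasp point, in m); x points along the fingers, y is the direction in which the jaws open and shut, and the axes are right-handed (so a half turn about x gives the same grasp; the last joint's range is limited). The gripper opens to 85 mm and grips with 20 to 120 N. Pads are 22 mm wide; open, the fingers measure 114 mm over their backs; the gripper's body (76 mm by 85 mm) begins 54 mm behind the grasp point. The pads swing forward as they close: fully open they stand 13 mm farther back than shut.
Start: joints at [-1.357, 0.181, 1.607, -0, 1.354, -0.206], TCP at [0.234, -0.525, 0.231] pointing down, gripper open.
Joint ranges: [-2.99, 2.99], [-0.89, 2.07], [0.3, 2.58], [-1.14, 4.28], [0, 2.63], [-3.12, 3.12]. Speed limits (rad/s): [2.57, 2.57, 3.01, 3.14, 3.14, 3.14].

### API

Orientations are given as a unit quaternion [w, x, y, z].
In Python, from bench import ctrl gives the robot as it stands.
- The arm moves only by the tool carry_out, never from a script. Its argument "motion" is one flat list of numbers, 7 for each row, row after row: the turn, a rotation vector about the tool's x, y, z in degrees, then the shift along the tool's x, y, z in m, then the gripper's target within -1 to 1 (shut at 1, half-way at 0, fully open at -1). A call has 1 to 10 rows; each row shifts and turns the pose as measured when the row begins, along the tool's axes as they then stand; what a row does not reach is not made up. A row lasts 1/10 s, in which the tool goes at most 50 mm and 8.59 degrees, less where a joint would pass 70% of its speed; a pose out of reach is approached as far as the arm can. A call with a gripper value outside its range is refused whole. The fingers move at their own pace and stop on an object; the grip force is fixed at half the most. Time passes only in rows, so rows that do not move let the fingers close. It gives the time, the measured TCP pose, the force and the opening at its end, in the units of the state.
- ctrl.get_obs(): the state, without advancing time (a new reading comes with each control period).
- ctrl.camera(name): name is "scene" or "top" or "wrist"; returns the picture (400x640x3 uint8, blue, green, red); there is no depth.
- ctrl.camera_params(name): a dict with "mtx" (3x3 intrinsics, pixels), "pose" (4x4, takes a point from camera to world coordinates); the wrist camera has in their place "hand_eye" (4x4, takes a point from camera to tool coordinates, whose origin is the TCP and whose axes are the tool frame's). Camera axes: x right, y down, z forward; pixel columns grow to the right and rows downward; lengths in m; the calibration is good to about 2 mm. A picture is of the moment at which its call begins: read the wrist's pose just before it. camera_params takes no time and is no camera call.
- ctrl.hand_in(): hands the job in, once; it reports no verdict.
Trained networks look in the newest picture that a camera, given by its name, has taken for a name from the list of things; names that differ only in an ending like _2 or _b are one class to them, and where a whole thing is asked for, a point or a joint stands for the part that bears it (a point fixed in the world has none). Each returns a list of dicts, best first, with "conf" (0 to 1); they miss things now and then, are a little off and sometimes report something else, mostly with a low value. They report only what shows in the picture. A call takes as long as a camera call.
- ctrl.boxes_of(camera, thing): "point" ([x, y, z] in m, in the coordinates of the camera as it stood for that picture, good to about 4 mm: the middle of the surface that is visible of it).
- ctrl.trace(camera, thing): "pixels" (400x640 bool, what is visible of it).
- ctrl.landmark_of(camera, thing): "point" ([x, y, z] in m, in the coordinates of the camera as it stood for that picture, good to about 4 mm: a listed point, or the origin of a listed thing).
The state is a dict: "time_s": time; "q": joint angles; "dq": joint speeds; "joint_efforts": joint torques, N m; "eef_pos": TCP position; "eef_rot": TCP orientation; "wrist_force": force on the tool from outside, world axes, zero at the start; "torque": the same for the moment, N m; "opening": opening from 0.0 (shut) to 1.0 (fully open).
Only numpy, scipy, OpenCV 4.12 (cv2) and the standard library are available. Lean on these libraries where they do the work, as an engineer would, in place of code of your own. Each camera call takes 0.05 s, during which the arm holds its last target. There are 200 camera calls.

## Working session

There is one attempt and no reset: what is moved stays moved. The work goes in short steps, Python scripts to look and compute and a tool call to move; the robot and the scene stay as the last step left them, time stands still between calls to the robot, and variables do not carry over. Pictures are saved under pics/ and viewed, about 8 in all and at most 12, crops included, and the job is handed in when it is done.

Besides the shell and the picture viewer there is one more tool, called as a command line: name --argument value ..., lists and objects as JSON in quotes. carry_out: Moves the arm, as the interface text tells. Its arguments: {"type":"object","properties":{"motion":{"type":"array"}},"required":["motion"]}

```bash
ls; mkdir -p pics
cat > h.py <<'E'
import numpy as np, cv2
from bench import ctrl
from scipy.spatial.transform import Rotation as R
def rot(q): return R.from_quat([q[1],q[2],q[3],q[0]]).as_matrix()
def tool():
    o=ctrl.get_obs(); T=np.eye(4); T[:3,:3]=rot(o['eef_rot']); T[:3,3]=o['eef_pos']; return T
def snap(n):
    T=tool(); im=ctrl.camera(n); p=ctrl.camera_params(n)
    C=np.array(p['pose']) if 'pose' in p else T@np.array(p['hand_eye'])
    return np.array(im),np.array(p['mtx']),C
def lm(n,C,thing,f='landmark_of'):
    return [(round(d['conf'],2),np.round((C@np.append(d['point'],1))[:3],4)) for d in getattr(ctrl,f)(n,thing)[:2]]
E
python3 - <<'E'
from h import *
print(ctrl.get_obs(), ctrl.grip_depth)
for n in ['scene','top']:
    im,K,C=snap(n); cv2.imwrite(f'pics/{n}0.png',im); print(n,np.round(C,3).tolist())
    for t in ['tube','head','foot','holder','mouth','fork','stand','stop','wall_top','bottle','carton','dish','cassette']:
        print(t,lm(n,C,t))
E
```

```text
pics
{'time_s': 0.0, 'q': array([-1.35732253e+00,  1.81591045e-01,  1.60800237e+00, -3.55837011e-06,
        1.35379851e+00, -2.06314626e-01]), 'dq': array([-3.87346668e-04, -4.50050524e-05,  1.29358293e-03,  1.40011729e-03,
       -2.13670235e-05, -1.43784557e-05]), 'joint_efforts': array([ 1.10737470e-03, -4.44865680e+01, -3.51334584e+01, -7.17847934e-05,
        9.05827823e-03, -3.33964429e-06]), 'eef_pos': array([ 0.23423862, -0.52451975,  0.23035876]), 'eef_rot': array([-0.14669432, -0.69158404, -0.14796659,  0.69159105]), 'wrist_force': array([0.44067675, 0.21359174, 0.67375842]), 'torque': array([-0.00865969,  0.01648271,  0.01006035]), 'opening': 1.0027179633127123} 0.0187
scene [[-0.46, 0.628, -0.628, 1.336], [0.888, 0.338, -0.312, 0.423], [0.017, -0.701, -0.713, 1.086], [0.0, 0.0, 0.0, 1.0]]
tube []
head [(0.67, array([ 4.380e-01, -2.551e-01, -1.000e-04])), (0.5, array([0.4592, 0.0468, 0.0719]))]
foot [(0.65, array([ 0.4667, -0.071 ,  0.0566])), (0.35, array([0.608 , 0.1064, 0.0104]))]
holder [(0.96, array([0.4554, 0.1293, 0.0011]))]
mouth [(0.65, array([0.4582, 0.1313, 0.0
[... 675 characters left out ...]
0.121, -0.993, 1.536], [0.0, 0.0, 0.0, 1.0]]
tube [(0.69, array([ 0.6113,  0.1095, -0.0028])), (0.6, array([ 0.2875, -0.333 ,  0.0011]))]
head [(0.41, array([0.4661, 0.0474, 0.069 ]))]
foot []
holder [(0.75, array([ 0.456 ,  0.1261, -0.0017])), (0.24, array([0.4606, 0.1254, 0.0714]))]
mouth [(0.85, array([0.4576, 0.1253, 0.0721]))]
fork [(0.87, array([ 0.4671, -0.0664,  0.059 ]))]
stand []
stop [(0.8, array([0.6097, 0.1067, 0.0096]))]
wall_top [(0.93, array([ 0.6196, -0.2548,  0.1782]))]
bottle [(0.62, array([ 0.7013,  0.2552, -0.0014]))]
carton [(0.85, array([ 0.4131, -0.5583,  0.0018]))]
dish [(0.74, array([ 0.2879, -0.3334,  0.0005]))]
cassette [(0.68, array([ 0.4398, -0.2565,  0.0012]))]
```

View pics/scene0.png

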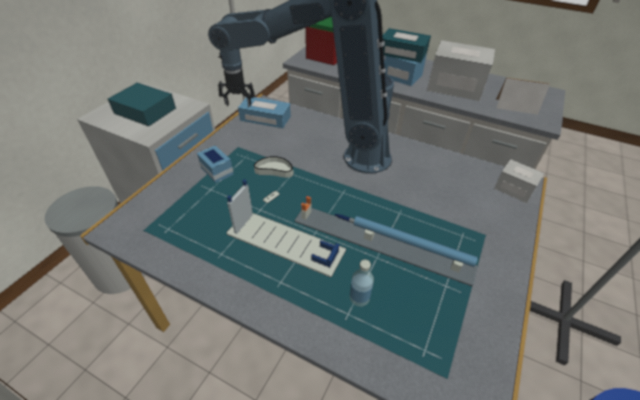

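View pics/top0.png

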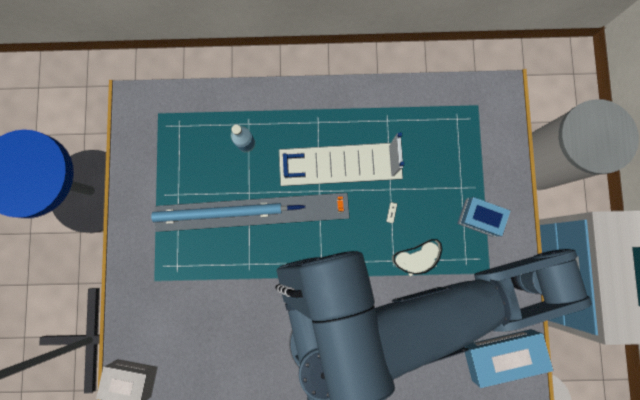

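The networks agree with both pictures. In scene, the sleeve mouth is at about (357,220), the head tip at (337,215) and the fork at (307,205), with the stand in front and the dish and cassette to the left. The top view matches. Next I work out the first move.

```bash
cat >> h.py <<'E'
M=np.array([.458,.128,0]); F=np.array([.4675,-.067,0])
hy=(M-F)/np.linalg.norm(M-F); hx=np.cross(hy,[0,0,1])
def H(y,x=0,z=0): return M+hy*y+hx*x+np.array([0,0,z])
S=np.array([.609,.107,0]); W=np.array([.618,-.2525,0])
sy=(S-W)/np.linalg.norm(S-W); sx=np.cross(sy,[0,0,1])
def goal(p,tubedir,down=None):
    "TCP pose delta for TCP at p, tool x 'down', tool z along +-tubedir (nearest)"
    T=tool(); d=np.array(tubedir)/np.linalg.norm(tubedir)
    if d@T[:3,2]<0: d=-d
    x=np.array([0,0,-1.]) if down is None else np.array(down); x=x-d*(x@d); x/=np.linalg.norm(x)
    G=np.stack([x,np.cross(d,x),d],1)
    rv=R.from_matrix(T[:3,:3].T@G).as_rotvec(degrees=True)
    print('turn',np.round(rv,2),'shift(tool now)',np.round(T[:3,:3].T@(p-T[:3,3]),4),'shift(goal axes)',np.round(G.T@(p-T[:3,3]),4),'at',np.round(T[:3,3],4))
E
python3 - <<'E'
from h import *
T=tool(); print(np.round(T[:3,:3],3), hy, sy)
goal(H(-.045,0,.14),hy)
E
```

```text
[[ 0.     0.408 -0.913]
 [ 0.    -0.913 -0.408]
 [-1.     0.    -0.   ]] [-0.04866024  0.99881539  0.        ] [-0.02502693  0.99968678  0.        ]
turn [-68.74  -0.    -0.  ] shift(tool now) [ 0.0913 -0.4633 -0.4541] shift(goal axes) [ 0.0913  0.2551 -0.5964] at [ 0.2344 -0.5251  0.2313]
```

carry_out --motion '[-8.5, 0, 0, 0, -0.032, -0.031, -1, -8.5, 0, 0, 0, -0.027, -0.036, -1, -8.5, 0, 0, 0, -0.021, -0.04, -1, -8.5, 0, 0, 0, -0.015, -0.042, -1, -8.5, 0, 0, 0, -0.009, -0.044, -1, -8.5, 0, 0, 0, -0.002, -0.045, -1, -8.5, 0, 0, 0, 0.005, -0.045, -1, -8.5, 0, 0, 0, 0.011, -0.044, -1, 0, 0, 0, 0.01, 0.018, -0.041, -1, 0, 0, 0, 0.01, 0.018, -0.041, -1]'

```text
time_s: 2.4
eef_pos: [0.3933, -0.0946, 0.2122]
eef_rot: [0.517, 0.487, 0.51, -0.486]
wrist_force: [0.5, 0.0, 0.0]
opening: 0.999
```

Run:
```python
from h import *
goal(H(-.045,0,.14),hy)
```

```text
turn [ 0.27  0.4  -0.4 ] shift(tool now) [ 0.0715  0.0758 -0.1744] shift(goal axes) [ 0.0722  0.0755 -0.1742] at [ 0.3933 -0.0946  0.2122]
```

carry_out --motion '[0, 0, 0, 0.005, 0.018, -0.042, -1, 0, 0, 0, 0.01, 0.018, -0.042, -1, 0, 0, 0, 0.01, 0.018, -0.042, -1, 0, 0, 0, 0.01, 0.018, -0.042, -1, 0, 0, 0, 0.005, 0.004, -0.008, -1, 0, 0, 0, 0, 0, 0, -1]'

```text
time_s: 3.0
eef_pos: [0.4625, 0.0979, 0.1709]
eef_rot: [0.52, 0.486, 0.51, -0.483]
wrist_force: [-0.1, -0.6, 0.1]
opening: 1.003
```

Run:
```python
from h import *
im,K,C=snap('wrist'); cv2.imwrite('pics/w1.png',im)
for t in ['head','mouth','fork','tube','stop']: print(t,lm('wrist',C,t))
goal(H(-.045,0,.05),hy)
im,K,C=snap('top')
for t in ['head','mouth','fork']: print(t,lm('top',C,t))
```

```text
head [(0.59, array([0.462 , 0.0459, 0.069 ]))]
mouth [(0.61, array([0.4553, 0.1317, 0.0731]))]
fork [(0.76, array([ 0.4688, -0.0673,  0.0578]))]
tube []
stop [(0.62, array([0.608 , 0.1102, 0.01  ]))]
turn [ 0.4   0.47 -0.83] shift(tool now) [ 0.1223 -0.0053  0.011 ] shift(goal axes) [ 0.1222 -0.0035  0.012 ] at [0.4631 0.0952 0.1722]
head []
mouth [(0.97, array([0.4565, 0.1259, 0.0701]))]
fork [(0.8, array([ 0.4688, -0.0644,  0.058 ]))]
```

View pics/w1.png

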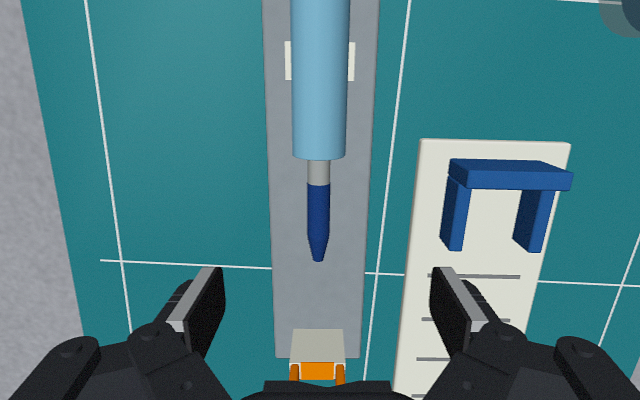

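Wrist view: tube head tip at (318,260), mouth at (318,158) and fork at (318,370). Everything is in line with the gripper, as estimated. I descend and grip.

```bash
sed -i 's/^M=.*/M=np.array([.457,.130,0]); F=np.array([.468,-.068,0])/' h.py
python3 - <<'E'
from h import *
goal(H(-.045,0,.051),hy)
E
```

```text
turn [ 0.06  0.46 -0.81] shift(tool now) [ 0.121  -0.0058  0.0096] shift(goal axes) [ 0.121  -0.0041  0.0105] at [0.463  0.0958 0.172 ]
```

carry_out --motion '[0, 0.5, -0.8, 0.03, -0.004, 0.01, -1, 0, 0, 0, 0.04, 0, 0, -1, 0, 0, 0, 0.04, 0, 0, -1, 0, 0, 0, 0.01, 0, 0, -1, 0, 0, 0, 0, 0, 0, -1]'

```text
time_s: 4.0
eef_pos: [0.4638, 0.0833, 0.0523]
eef_rot: [0.515, 0.488, 0.511, -0.484]
wrist_force: [0.7, 0.1, -0.0]
opening: 1.001
```

Run:
```python
from h import *
goal(H(-.045,0,.051),hy)
```

```text
turn [-0.09  0.01 -0.46] shift(tool now) [ 0.0012 -0.0042 -0.002 ] shift(goal axes) [ 0.0013 -0.0042 -0.002 ] at [0.4638 0.0833 0.0523]
```

carry_out --motion '[0, 0, 0, 0.001, -0.004, 0, -1, 0, 0, 0, 0, 0, 0, 1, 0, 0, 0, 0, 0, 0, 1, 0, 0, 0, 0, 0, 0, 1, 0, 0, 0, 0, 0, 0, 1, 0, 0, 0, 0, 0, 0, 1, 0, 0, 0, 0, 0, 0, 1, 0, 0, 0, 0, 0, 0, 1]'

```text
time_s: 4.8
eef_pos: [0.4614, 0.0828, 0.0578]
eef_rot: [0.517, 0.488, 0.51, -0.483]
wrist_force: [-1.1, 0.2, 0.8]
opening: 0.162
```

Run:
```python
from h import *
print(ctrl.get_obs()['opening']*85)
goal(H(-.165,0,.051),hy)
```

```text
13.761496323430666
turn [ 0.02  0.11 -0.68] shift(tool now) [ 0.007  -0.0019  0.1176] shift(goal axes) [ 0.0068 -0.0018  0.1177] at [0.4614 0.0828 0.0578]
```

carry_out --motion '[0, 0, 0, 0.002, 0, 0.02, 1, 0, 0, 0, 0.001, 0, 0.03, 1, 0, 0, 0, 0.001, 0, 0.03, 1, 0, 0, 0, 0.001, 0, 0.025, 1, 0, 0, 0, 0.001, 0, 0.005, 1]'

```text
time_s: 5.3
eef_pos: [0.4693, -0.0255, 0.0534]
eef_rot: [0.517, 0.49, 0.512, -0.48]
wrist_force: [-1.1, 3.3, 1.9]
opening: 0.16
```

Run:
```python
from h import *
goal(H(-.165,0,.051),hy)
im,K,C=snap('wrist'); cv2.imwrite('pics/w2.png',im)
for t in ['head','fork']: print(t,lm('wrist',C,t))
im,K,C=snap('top')
for t in ['head','tube','fork']: print(t,lm('top',C,t))
im,K,C=snap('scene')
for t in ['head','tube','fork']: print(t,lm('scene',C,t))
```

```text
turn [ 0.22 -0.25 -0.92] shift(tool now) [ 0.0023 -0.0038  0.009 ] shift(goal axes) [ 0.0024 -0.0037  0.0091] at [ 0.4693 -0.0255  0.0534]
head [(0.76, array([ 0.4734, -0.0629,  0.0613]))]
fork [(0.85, array([ 0.4696, -0.0672,  0.0581]))]
head []
tube []
fork [(0.83, array([ 0.4698, -0.0643,  0.0561]))]
head [(0.72, array([ 0.4764, -0.0583,  0.062 ])), (0.68, array([ 0.6171, -0.2467,  0.1734]))]
tube []
fork [(0.91, array([ 0.4674, -0.0697,  0.0586])), (0.62, array([ 0.4389, -0.2519, -0.0032]))]
```

View pics/w2.png

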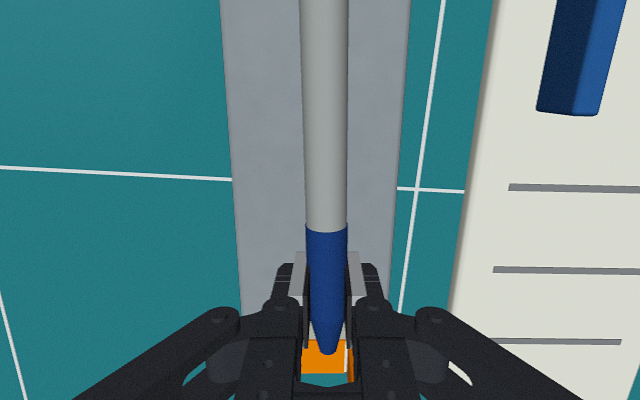

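The tube follows the fingers. The head tip (328,352) is centred between the prongs. I pull a little more, release, and go back for a fresh hold.

carry_out --motion '[0, 0, 0, -0.001, -0.003, 0.012, 1, 0, 0, 0, 0, 0, 0, -1, 0, 0, 0, 0, 0, 0, -1, 0, 0, 0, 0, 0, 0, -1, 0, 0, 0, 0, 0, 0, -1, 0, 0, 0, 0, 0, 0, -1]'

```text
time_s: 6.45
eef_pos: [0.4648, -0.0345, 0.0529]
eef_rot: [0.516, 0.489, 0.514, -0.479]
wrist_force: [-0.1, 0.4, 0.0]
opening: 0.99
```

Run:
```python
from h import *
goal(H(-.045,0,.050),hy)
im,K,C=snap('wrist')
for t in ['head','fork']: print(t,lm('wrist',C,t))
```

```text
turn [ 0.37 -0.46 -0.72] shift(tool now) [ 0.0039  0.0021 -0.1197] shift(goal axes) [ 0.0029  0.0014 -0.1197] at [ 0.4648 -0.0345  0.0529]
head [(0.78, array([ 0.4739, -0.0733,  0.0686]))]
fork [(0.56, array([ 0.4673, -0.0668,  0.0568]))]
```

carry_out --motion '[0.3, -0.5, -0.7, 0.002, 0.002, -0.04, -1, 0, 0, 0, 0.001, 0, -0.04, -1, 0, 0, 0, 0.001, 0, -0.038, -1, 0, 0, 0, 0, 0, 0, 1, 0, 0, 0, 0.001, 0, 0, 1, 0, 0, 0, 0.001, 0, 0, 1, 0, 0, 0, 0.001, 0, 0, 1, 0, 0, 0, 0.001, 0, 0, 1, 0, 0, 0, 0.001, 0, 0, 1, 0, 0, 0, 0, 0, 0, 1]'

```text
time_s: 7.6
eef_pos: [0.4615, 0.0835, 0.0448]
eef_rot: [0.512, 0.488, 0.512, -0.487]
wrist_force: [-2.8, 3.9, 5.7]
opening: 0.17
```

Run:
```python
from h import *
goal(H(-.17,0,.051),hy)
```

```text
turn [-0.4   0.02 -0.08] shift(tool now) [-0.0061 -0.001   0.1233] shift(goal axes) [-0.0062 -0.0019  0.1233] at [0.4615 0.0835 0.0448]
```

carry_out --motion '[0, 0, 0, -0.001, 0, 0.02, 1, 0, 0, 0, -0.001, -0.001, 0.03, 1, 0, 0, 0, -0.001, 0, 0.03, 1, 0, 0, 0, -0.001, 0, 0.03, 1, 0, 0, 0, 0, 0, 0.01, 1, 0, 0, 0, 0, 0, 0, -1, 0, 0, 0, 0, 0, 0, -1, 0, 0, 0, 0, 0, 0, -1, 0, 0, 0, 0, 0, 0, -1, 0, 0, 0, 0, 0, 0, -1]'

```text
time_s: 8.6
eef_pos: [0.4659, -0.0399, 0.0479]
eef_rot: [0.512, 0.489, 0.511, -0.488]
wrist_force: [-0.8, -0.2, 0.2]
opening: 0.987
```

Run:
```python
from h import *
print(ctrl.get_obs()['opening'])
goal(H(-.045,0,.050),hy)
for n in ['wrist','top','scene']:
    im,K,C=snap(n)
    if n=='scene': cv2.imwrite('pics/s3.png',cv2.resize(im[100:320,140:500],None,fx=2,fy=2))
    for t in ['head','tube']: print(n,t,lm(n,C,t))
```

```text
0.9874445041203992
turn [-0.54 -0.06 -0.12] shift(tool now) [-0.002  -0.0006 -0.1252] shift(goal axes) [-0.0021  0.0005 -0.1252] at [ 0.4659 -0.0399  0.0479]
wrist head []
wrist tube [(0.9, array([0.461 , 0.0466, 0.0699]))]
top head [(0.52, array([ 0.4787, -0.1964,  0.0608])), (0.51, array([ 0.4694, -0.0646,  0.0584]))]
top tube [(0.73, array([0.4659, 0.0419, 0.0679])), (0.68, array([ 0.4563,  0.127 , -0.0027]))]
scene head [(0.78, array([ 0.4773, -0.1965,  0.0658]))]
scene tube [(0.87, array([0.4611, 0.0455, 0.0689]))]
```

View pics/s3.png

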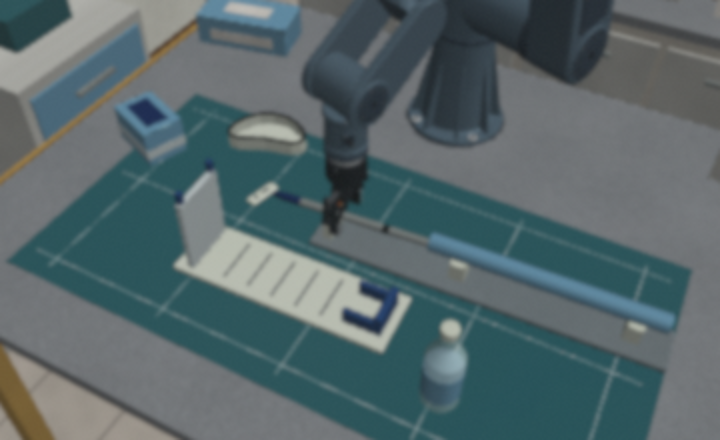

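The head is past the fork at y = -0.197 and the middle is at y = 0.045. The tube lies free with its foot well inside the sleeve, so milestone 1 is met. Third pull now.

carry_out --motion '[-0.5, 0, 0, -0.001, 0, -0.035, -1, 0, 0, 0, -0.001, 0, -0.035, -1, 0, 0, 0, 0, 0, -0.025, -1, 0, 0, 0, 0, 0, 0, 1, 0, 0, 0, 0, 0, 0, 1, 0, 0, 0, 0, 0, 0, 1, 0, 0, 0, 0, 0, 0, 1, 0, 0, 0, 0, 0, 0, 1, 0, 0, 0, 0, 0, 0, 1]'

```text
time_s: 9.95
eef_pos: [0.4626, 0.053, 0.0506]
eef_rot: [0.513, 0.489, 0.511, -0.487]
wrist_force: [-1.1, 2.7, 1.3]
opening: 0.164
```

carry_out --motion '[0, 0, 0, 0, 0, 0.02, 1, 0, 0, 0, 0, 0, 0.03, 1, 0, 0, 0, 0, 0, 0.03, 1, 0, 0, 0, 0, 0, 0.013, 1, 0, 0, 0, 0, 0, 0, 1, 0, 0, 0, 0, 0, 0, -1, 0, 0, 0, 0, 0, 0, -1, 0, 0, 0, 0, 0, 0, -1, 0, 0, 0, 0, 0, 0, -1, 0, 0, 0, 0, 0, 0, -1]'

```text
time_s: 10.95
eef_pos: [0.4658, -0.0407, 0.0495]
eef_rot: [0.512, 0.489, 0.512, -0.487]
wrist_force: [-0.3, -0.5, 0.5]
opening: 0.99
```

Run:
```python
from h import *
goal(H(-.23,0,.052),hy)
for n in ['wrist','top','scene']:
    im,K,C=snap(n)
    for t in ['head','tube','foot']: print(n,t,lm(n,C,t))
```

```text
turn [-0.4  -0.1  -0.12] shift(tool now) [-0.0026  0.0011  0.0591] shift(goal axes) [-0.0025  0.0006  0.0591] at [ 0.4658 -0.0407  0.0495]
wrist head []
wrist tube [(0.61, array([ 0.4681, -0.05  ,  0.0668]))]
wrist foot []
top head [(0.86, array([ 0.4829, -0.295 ,  0.0621])), (0.55, array([ 0.6206, -0.2508,  0.18  ]))]
top tube []
top foot []
scene head [(0.72, array([ 0.4807, -0.2914,  0.0605])), (0.49, array([0.7027, 0.2625, 0.0015]))]
scene tube [(0.87, array([ 0.4659, -0.0541,  0.0679]))]
scene foot []
```

carry_out --motion '[-0.4, 0, 0, -0.001, 0.001, 0.03, -1, 0, 0, 0, -0.001, 0, 0.03, -1, 0, 0, 0, 0, 0, 0, -1, 0, 0, 0, 0, 0, 0, 1, 0, 0, 0, 0, 0, 0, 1, 0, 0, 0, 0, 0, 0, 1, 0, 0, 0, 0, 0, 0, 1, 0, 0, 0, 0, 0, 0, 1, 0, 0, 0, 0, 0, 0, 1, 0, 0, 0, 0, 0, 0, 1]'

```text
time_s: 12.55
eef_pos: [0.4694, -0.0999, 0.0511]
eef_rot: [0.514, 0.486, 0.515, -0.484]
wrist_force: [0.3, -0.5, -0.3]
opening: 0.162
```

Run:
```python
from h import *
goal(H(-.335,0,.052),hy)
```

```text
turn [ 0.19 -0.13 -0.07] shift(tool now) [-0.0011  0.      0.1048] shift(goal axes) [-0.0009  0.0004  0.1048] at [ 0.4694 -0.0999  0.0511]
```

carry_out --motion '[0, 0, 0, 0, 0, 0.02, 1, 0, 0, 0, 0, 0, 0.03, 1, 0, 0, 0, 0, 0, 0.025, 1, 0, 0, 0, 0, 0, 0.02, 1, 0, 0, 0, 0, 0, 0.01, 1, 0, 0, 0, 0, 0, 0, 1]'

```text
time_s: 13.15
eef_pos: [0.4741, -0.2042, 0.0487]
eef_rot: [0.512, 0.486, 0.518, -0.483]
wrist_force: [-0.5, -0.4, -1.6]
opening: 0.167
```

Run:
```python
from h import *
goal(H(-.335,0,.052),hy)
for n in ['wrist','scene']:
    im,K,C=snap(n)
    if n=='wrist': cv2.imwrite('pics/w4.png',im)
    for t in ['head','tube','foot']: print(n,t,lm(n,C,t))
```

```text
turn [ 0.33 -0.47  0.13] shift(tool now) [-0.0033  0.0015  0.0004] shift(goal axes) [-0.0033  0.0015  0.0004] at [ 0.4741 -0.2042  0.0487]
wrist head []
wrist tube [(0.73, array([ 0.4715, -0.1564,  0.0648]))]
wrist foot []
scene head [(0.96, array([ 0.4879, -0.398 ,  0.0596]))]
scene tube [(0.56, array([ 0.4737, -0.1552,  0.0638]))]
scene foot [(0.94, array([0.4576, 0.0855, 0.0689]))]
```

View pics/w4.png

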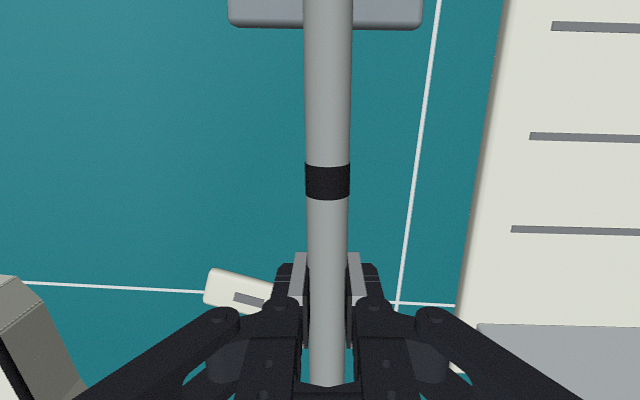

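The foot is out of the sleeve (y = 0.086, mouth at 0.130). The black band at (327,181) sits 48 mm behind the fingers. I lift.

carry_out --motion '[0, 0, 0, -0.01, 0, 0, 1, 0, 0, 0, -0.02, 0, 0, 1, 0, 0, 0, -0.03, 0, 0, 1, 0, 0, 0, -0.03, 0, 0, 1, 0, 0, 0, -0.03, 0, 0, 1, 0, 0, 0, -0.03, 0, 0, 1, 0, 0, 0, -0.03, 0, 0, 1, 0, 0, 0, -0.03, 0, 0, 1, 0, 0, 0, -0.02, 0, 0, 1, 0, 0, 0, -0.01, 0, 0, 1]'

```text
time_s: 14.55
eef_pos: [0.4725, -0.1997, 0.3013]
eef_rot: [0.512, 0.484, 0.521, -0.482]
wrist_force: [-0.7, -1.0, -2.2]
opening: 0.158
```

```bash
cat >> h.py <<'E'
def tubepose():
    T=tool()
    for n in ['wrist','scene','top']:
        im,K,C=snap(n)
        for t in ['head','tube','foot']:
            r=lm(n,C,t)
            if r: print(n,t,r[0], 'tool', np.round(T[:3,:3].T@(r[0][1]-T[:3,3]),3))
E
python3 - <<'E'
from h import *
tubepose()
a=np.radians(25); u=sy*np.cos(a)+np.array([0,0,-np.sin(a)])  # head->foot
foot=S-sy*.011+np.array([0,0,.0193]); print('u',u)
dn=np.array([0,0,-1.]); dn=dn-u*(dn@u); dn/=np.linalg.norm(dn)
g=foot-u*(.24+.048)+dn*.0187
for dz in [.1,0]: goal(g+[0,0,dz],u)
E
```

```text
wrist tube (0.86, array([ 0.4697, -0.1531,  0.3194])) tool [-0.018  0.    -0.047]
scene head (0.83, array([ 0.4845, -0.392 ,  0.3077])) tool [-0.009 -0.001  0.193]
scene tube (0.86, array([ 0.4672, -0.1515,  0.3138])) tool [-0.012 -0.002 -0.049]
scene foot (0.57, array([0.4509, 0.0897, 0.3158])) tool [-0.011 -0.002 -0.29 ]
top head (0.66, array([ 0.4886, -0.3948,  0.3036])) tool [-0.005  0.003  0.196]
top tube (0.73, array([ 0.4744, -0.1558,  0.3127])) tool [-0.011  0.005 -0.044]
top foot (0.59, array([0.4581, 0.0862, 0.3179])) tool [-0.013  0.005 -0.286]
u [-0.0226821   0.90602391 -0.42261826]
turn [ 2.480e+00 -2.581e+01  1.000e-02] shift(tool now) [ 0.0727  0.1463 -0.016 ] shift(goal axes) [ 0.0571  0.1448 -0.0522] at [ 0.4718 -0.1996  0.2979]
turn [ 2.480e+00 -2.581e+01  1.000e-02] shift(tool now) [ 0.1727  0.1473 -0.0145] shift(goal axes) [ 0.1478  0.1448 -0.0944] at [ 0.4718 -0.1996  0.2979]
```

carry_out --motion '[0.4, -3, 0, 0, 0.015, 0, 1, 0.4, -3.5, 0, 0, 0.02, -0.002, 1, 0.4, -3.5, 0, 0, 0.022, -0.002, 1, 0.4, -3.5, 0, 0, 0.022, -0.002, 1, 0.4, -3.5, 0, 0, 0.022, -0.002, 1, 0.4, -3.5, 0, 0, 0.022, -0.002, 1, 0, -3.5, 0, 0, 0.015, -0.002, 1, 0, -2.7, 0, 0, 0.008, -0.002, 1, 0, 0, 0, 0, 0, 0, 1]'

```text
time_s: 16.05
eef_pos: [0.6224, -0.1789, 0.2906]
eef_rot: [0.608, 0.366, 0.376, -0.596]
wrist_force: [-1.0, 0.4, -3.2]
opening: 0.163
```

```bash
cat > g.py <<'E'
from h import *
import sys
tubepose()
n='scene'
a=np.radians(25); u=sy*np.cos(a)+np.array([0,0,-np.sin(a)])
for n in ['scene','top','wrist']:
    im,K,C=snap(n)
    for t in ['stop','wall_top']: print(n,t,lm(n,C,t))
# tool tilted 1 deg further than the tube sits in the hand
dn=np.array([0,0,-1.]); dn=dn-u*(dn@u); dn/=np.linalg.norm(dn)
foot=S-sy*.011+np.array([0,0,.0193])
g=foot-u*(.24+.047)+dn*.0115
for dz in [.05,.01,0]: goal(g+[0,0,dz],u)
E
python3 g.py
```

```text
wrist tube (0.6, array([ 0.6233, -0.1254,  0.2851])) tool [-0.019  0.002 -0.05 ]
scene head (0.96, array([ 0.6265, -0.3473,  0.3907])) tool [-0.014  0.     0.195]
scene tube (0.78, array([ 0.6226, -0.1303,  0.286 ])) tool [-0.018  0.001 -0.045]
scene foot (0.74, array([0.6167, 0.0806, 0.1764])) tool [-0.015  0.    -0.283]
top head (0.86, array([ 0.6287, -0.3476,  0.3936])) tool [-0.016  0.002  0.197]
top tube (0.26, array([ 0.4568,  0.1277, -0.0047])) tool [ 0.125 -0.158 -0.41 ]
top foot (0.7, array([ 0.6997,  0.2577, -0.0007])) tool [ 0.065  0.088 -0.519]
scene stop [(0.87, array([0.6075, 0.1064, 0.0104]))]
scene wall_top [(0.86, array([ 0.6169, -0.2471,  0.1776]))]
top stop [(0.69, array([0.6118, 0.1058, 0.0122]))]
top wall_top [(0.74, array([ 0.6217, -0.2517,  0.1758]))]
wrist stop []
wrist wall_top []
turn [-0.29  1.76  0.21] shift(tool now) [ 0.0949 -0.0057 -0.0612] shift(goal axes) [ 0.0967 -0.0057 -0.0583] at [ 0.6219 -0.1807  0.2925]
turn [-0.29  1.76  0.21] shift(tool now) [ 0.1306 -0.0056 -0.0792] shift(goal axes) [ 0.133  -0.0057 -0.0752] at [ 0.6219 -0.1807  0.2925]
turn [-0.29  1.76  0.21] shift(tool now) [ 0.1395 -0.0056 -0.0837] shift(goal axes) [ 0.142  -0.0057 -0.0794] at [ 0.6219 -0.1807  0.2925]
```

carry_out --motion '[-0.3, 1.5, 0.2, -0.004, -0.006, -0.009, 1, 0, 0, 0, 0.018, 0, -0.0085, 1, 0, 0, 0, 0.027, 0, -0.0127, 1, 0, 0, 0, 0.027, 0, -0.0127, 1, 0, 0, 0, 0.027, 0, -0.0127, 1, 0, 0, 0, 0.015, 0, -0.007, 1, 0, 0, 0, 0, 0, 0, 1]'

```text
time_s: 17.8
eef_pos: [0.6155, -0.1673, 0.1653]
eef_rot: [0.605, 0.377, 0.384, -0.587]
wrist_force: [0.1, -0.2, -4.0]
opening: 0.162
```

```bash
sed -i 's/(.24+.047)+dn\*.0115/(.24+.047)+dn*.015/' g.py
cat >> g.py <<'E'
im,K,C=snap('scene'); cv2.imwrite('pics/s5.png',cv2.resize(im[150:300,200:380],None,fx=4,fy=4,interpolation=cv2.INTER_CUBIC))
E
python3 g.py
```

```text
wrist tube (0.81, array([ 0.6155, -0.1161,  0.1606])) tool [-0.017  0.001 -0.048]
scene head (0.84, array([ 0.6218, -0.3355,  0.2635])) tool [-0.018  0.002  0.194]
scene tube (0.8, array([ 0.6158, -0.1184,  0.1653])) tool [-0.021  0.002 -0.044]
scene foot (0.61, array([0.6164, 0.1016, 0.06  ])) tool [-0.017  0.008 -0.288]
top head (0.95, array([ 0.6249, -0.3409,  0.2631])) tool [-0.016  0.005  0.199]
top tube (0.4, array([ 4.149e-01, -5.581e-01,  5.000e-04])) tool [ 0.311 -0.212  0.281]
scene stop [(0.91, array([0.6091, 0.1066, 0.0115]))]
scene wall_top [(0.7, array([ 0.6187, -0.2501,  0.1748]))]
top stop [(0.57, array([0.6134, 0.1079, 0.0109]))]
top wall_top [(0.81, array([ 0.6217, -0.2531,  0.1775]))]
wrist stop []
wrist wall_top []
turn [-0.14 -0.01 -0.57] shift(tool now) [-0.0071 -0.0013  0.0059] shift(goal axes) [-0.0071 -0.0014  0.0059] at [ 0.6173 -0.168   0.1681]
turn [-0.14 -0.01 -0.57] shift(tool now) [ 0.0291 -0.0017 -0.011 ] shift(goal axes) [ 0.0291 -0.0014 -0.011 ] at [ 0.6173 -0.168   0.1681]
turn [-0.14 -0.01 -0.57] shift(tool now) [ 0.0382 -0.0018 -0.0153] shift(goal axes) [ 0.0382 -0.0014 -0.0153] at [ 0.6173 -0.168   0.1681]
```

View pics/s5.png

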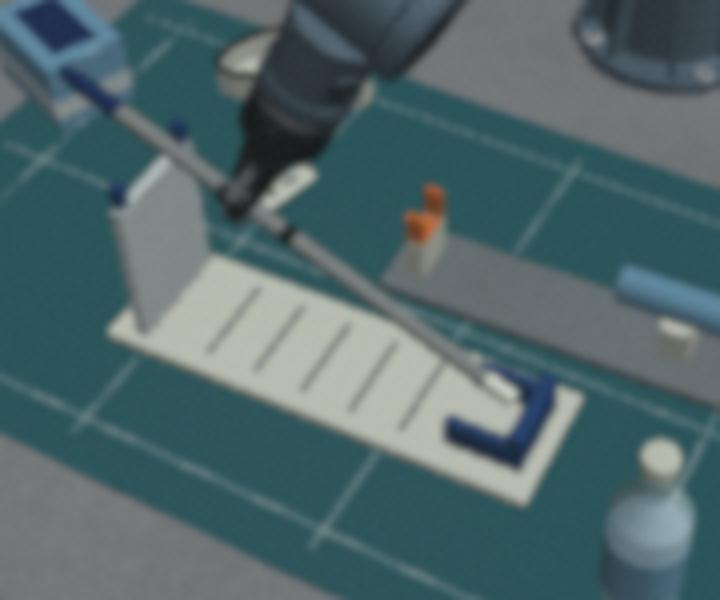

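The scene crop shows the foot at about (505,390), above the pocket opening. The head passes over the wall between the ears, near (165,150). I lower by 30 mm and then go in small steps.

carry_out --motion '[0, 0, 0, 0.001, -0.002, 0.003, 1, 0, 0, 0, 0.009, 0, -0.0042, 1, 0, 0, 0, 0.009, 0, -0.0042, 1, 0, 0, 0, 0.009, 0, -0.0042, 1, 0, 0, 0, 0, 0, 0, 1]'

```text
time_s: 19.4
eef_pos: [0.615, -0.1715, 0.1353]
eef_rot: [0.606, 0.378, 0.382, -0.587]
wrist_force: [-0.2, -0.6, -2.9]
opening: 0.164
```

```bash
python3 g.py | grep -v -e stop -e wall; python3 -c "
from h import *
print(ctrl.get_obs()['wrist_force'])"
```

```text
wrist tube (0.6, array([ 0.6139, -0.1217,  0.1306])) tool [-0.017  0.    -0.047]
scene head (0.67, array([ 0.6243, -0.3373,  0.2344])) tool [-0.02   0.006  0.192]
scene tube (0.72, array([ 0.2873, -0.3327, -0.0025])) tool [ 0.187 -0.333  0.081]
scene foot (0.89, array([0.6125, 0.096 , 0.0302])) tool [-0.018  0.004 -0.287]
top head (0.86, array([ 0.6246, -0.3445,  0.2315])) tool [-0.014  0.006  0.198]
top tube (0.28, array([ 0.6226, -0.2541,  0.178 ])) tool [-0.004  0.006  0.093]
top foot (0.57, array([ 0.4137, -0.5592,  0.0009])) tool [ 0.281 -0.213  0.291]
turn [-0.22  0.05 -0.72] shift(tool now) [-0.0358 -0.      0.0151] shift(goal axes) [-0.0358 -0.0005  0.015 ] at [ 0.6165 -0.1719  0.1382]
turn [-0.22  0.05 -0.72] shift(tool now) [ 0.0004 -0.0005 -0.0019] shift(goal axes) [ 0.0004 -0.0005 -0.0019] at [ 0.6165 -0.1719  0.1382]
turn [-0.22  0.05 -0.72] shift(tool now) [ 0.0095 -0.0007 -0.0061] shift(goal axes) [ 0.0095 -0.0005 -0.0061] at [ 0.6165 -0.1719  0.1382]
[ 0.16236469 -0.76098355 -4.13515202]
```

carry_out --motion '[0, 0, 0, 0.0036, 0, -0.0017, 1, 0, 0, 0, 0.0027, 0, -0.0013, 1, 0, 0, 0, 0, 0, 0, 1]'

```text
time_s: 20.8
eef_pos: [0.6166, -0.1718, 0.1306]
eef_rot: [0.607, 0.378, 0.381, -0.586]
wrist_force: [-0.5, 0.2, -1.7]
opening: 0.17
```

carry_out --motion '[0, 0, 0, 0.0018, 0, -0.0008, 1, 0, 0, 0, 0, 0, 0, 1]'

```text
time_s: 21.0
eef_pos: [0.6172, -0.1721, 0.1294]
eef_rot: [0.607, 0.378, 0.38, -0.586]
wrist_force: [0.3, 1.5, -1.2]
opening: 0.161
```

carry_out --motion '[0, 0, 0, 0.0018, 0, -0.0008, 1, 0, 0, 0, 0, 0, 0, 1]'

```text
time_s: 21.2
eef_pos: [0.6181, -0.1721, 0.1294]
eef_rot: [0.608, 0.379, 0.379, -0.586]
wrist_force: [0.1, 2.0, -1.8]
opening: 0.161
```

```bash
python3 g.py | grep -v -e stop -e wall; python3 -c "
from h import *
o=ctrl.get_obs();print(o['wrist_force'],o['torque'])"
```

```text
wrist tube (0.75, array([ 0.6203, -0.1237,  0.1239])) tool [-0.016  0.003 -0.046]
scene head (0.61, array([ 0.6213, -0.3383,  0.2218])) tool [-0.013  0.     0.19 ]
scene tube (0.56, array([ 0.6144, -0.125 ,  0.1233])) tool [-0.015 -0.003 -0.045]
scene foot (0.96, array([0.6166, 0.0913, 0.0165])) tool [-0.01   0.004 -0.286]
top head (0.72, array([ 0.623 , -0.3426,  0.2242])) tool [-0.013  0.002  0.195]
turn [-0.29  0.17 -0.9 ] shift(tool now) [-0.0442 -0.0013  0.0186] shift(goal axes) [-0.0442 -0.0021  0.0184] at [ 0.6181 -0.1723  0.1291]
turn [-0.29  0.17 -0.9 ] shift(tool now) [-0.008  -0.002   0.0016] shift(goal axes) [-0.008  -0.0021  0.0015] at [ 0.6181 -0.1723  0.1291]
turn [-0.29  0.17 -0.9 ] shift(tool now) [ 0.0011 -0.0022 -0.0027] shift(goal axes) [ 0.0011 -0.0021 -0.0027] at [ 0.6181 -0.1723  0.1291]
[-0.59696608  2.97882987  4.71937796] [-0.00243023  0.04801746 -0.08949893]
```

The foot is in contact (about 5 N up), at y ≈ 0.092, z ≈ 0.018. I nudge it 5 mm towards the stop and then release.

carry_out --motion '[0, 0, 0, -0.0012, 0, -0.0025, 1, 0, 0, 0, -0.001, 0, -0.0025, 1, 0, 0, 0, 0, 0, 0, 1]'

```text
time_s: 22.6
eef_pos: [0.6169, -0.1664, 0.1273]
eef_rot: [0.607, 0.378, 0.38, -0.586]
wrist_force: [0.8, 2.6, 3.8]
opening: 0.162
```

```bash
python3 g.py | grep -v -e stop -e wall; python3 -c "
from h import *
o=ctrl.get_obs();print(o['wrist_force'],o['torque'])"
```

```text
wrist tube (0.65, array([ 0.6175, -0.1195,  0.1188])) tool [-0.012  0.002 -0.046]
scene head (0.6, array([ 0.6172, -0.3361,  0.2246])) tool [-0.016 -0.003  0.195]
scene tube (0.71, array([ 0.615 , -0.1181,  0.1207])) tool [-0.015 -0.001 -0.047]
scene foot (0.85, array([0.6121, 0.0999, 0.0174])) tool [-0.014  0.001 -0.288]
top head (0.79, array([ 0.623 , -0.3385,  0.2223])) tool [-0.013  0.003  0.196]
turn [-0.29  0.15 -0.77] shift(tool now) [-0.0433 -0.0004  0.0239] shift(goal axes) [-0.0433 -0.0011  0.0238] at [ 0.617  -0.1671  0.1277]
turn [-0.29  0.15 -0.77] shift(tool now) [-0.0071 -0.001   0.0069] shift(goal axes) [-0.0071 -0.0011  0.0069] at [ 0.617  -0.1671  0.1277]
turn [-0.29  0.15 -0.77] shift(tool now) [ 0.002  -0.0012  0.0026] shift(goal axes) [ 0.002  -0.0011  0.0026] at [ 0.617  -0.1671  0.1277]
[-0.73641104  3.16644869 -0.24568033] [ 0.41049008 -0.00049716 -0.04308558]
```

carry_out --motion '[0, 0, 0, 0, 0, 0, 0.6, 0, 0, 0, 0, 0, 0, 0.5, 0, 0, 0, 0, 0, 0, 0.2, 0, 0, 0, 0, 0, 0, -1, 0, 0, 0, 0, 0, 0, -1, 0, 0, 0, 0, 0, 0, -1, 0, 0, 0, 0, 0, 0, -1, 0, 0, 0, 0, 0, 0, -1]'

```text
time_s: 24.5
eef_pos: [0.6175, -0.1692, 0.1287]
eef_rot: [0.608, 0.378, 0.379, -0.587]
wrist_force: [0.6, -0.6, -0.2]
opening: 1.002
```

carry_out --motion '[0, 0, 0, -0.01, 0, 0, -1, 0, 0, 0, -0.03, 0, 0, -1, 0, 0, 0, -0.04, 0, 0, -1, 0, 0, 0, -0.04, 0, 0, -1, 0, 0, 0, -0.03, 0, 0, -1, 0, 0, 0, 0, 0, 0, -1]'

```text
time_s: 25.1
eef_pos: [0.6128, -0.1017, 0.2711]
eef_rot: [0.607, 0.378, 0.38, -0.587]
wrist_force: [0.8, 0.1, 0.2]
opening: 1.002
```

```bash
python3 g.py | grep -v -e turn
python3 - <<'E'
from h import *
for t in ['bottle','carton','dish','cassette']: 
    print(t,[lm(n,np.array(ctrl.camera_params(n)['pose']),t)[:1] for n in ['scene','top']])
E
```

```text
wrist head (0.69, array([ 0.6252, -0.3367,  0.2202])) tool [0.146 0.006 0.191]
wrist tube (0.96, array([ 0.6197, -0.1157,  0.1214])) tool [ 0.142  0.004 -0.051]
scene tube (0.81, array([ 0.6148, -0.1198,  0.1201])) tool [ 0.144 -0.001 -0.048]
scene foot (0.9, array([0.6116, 0.0987, 0.0195])) tool [ 0.142  0.    -0.288]
top head (0.65, array([ 0.6227, -0.3417,  0.2229])) tool [0.146 0.003 0.197]
top tube (0.69, array([ 0.6216, -0.1219,  0.1236])) tool [ 0.142  0.006 -0.044]
top foot (0.83, array([0.615 , 0.0965, 0.0195])) tool [ 0.143  0.004 -0.286]
scene stop [(0.77, array([0.6086, 0.1078, 0.012 ]))]
scene wall_top [(0.81, array([ 0.6147, -0.2464,  0.1764]))]
top stop [(0.96, array([0.612 , 0.1062, 0.013 ]))]
top wall_top [(0.79, array([ 0.6229, -0.2524,  0.178 ]))]
wrist stop []
wrist wall_top [(0.71, array([ 0.6224, -0.2489,  0.1764]))]
bottle [[(0.78, array([ 7.012e-01,  2.620e-01, -5.000e-04]))], [(0.67, array([ 0.7008,  0.2578, -0.0055]))]]
carton [[(0.56, array([ 0.413 , -0.5571, -0.002 ]))], [(0.64, array([ 0.4161, -0.5594,  0.0008]))]]
dish [[(0.76, array([ 0.2891, -0.3344,  0.0017]))], [(0.81, array([ 0.2888, -0.333 ,  0.0018]))]]
cassette [[(0.48, array([ 4.355e-01, -2.546e-01,  4.000e-04]))], [(0.68, array([ 0.4424, -0.252 ,  0.0024]))]]
```

View pics/s5.png

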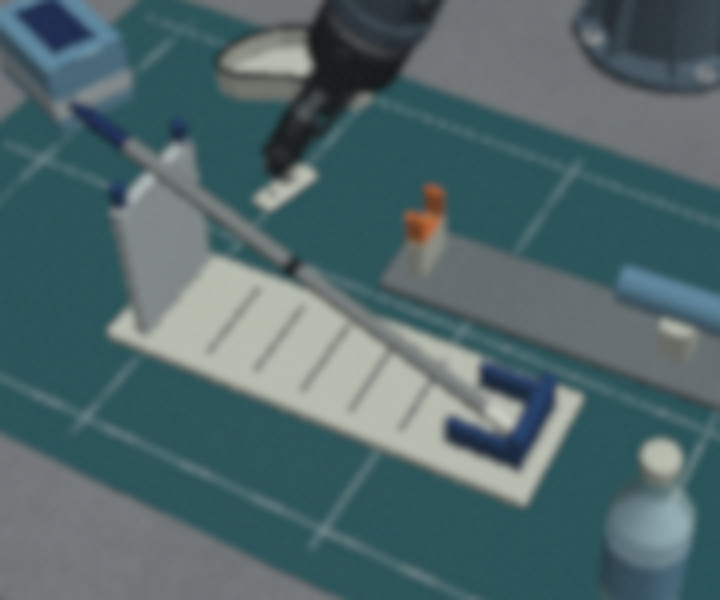

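The tube leans on the wall at (160,175) between the ears. Its foot is in the pocket at (505,415), and the gripper is clear. I hand in.

```bash
python3 -c "
from bench import ctrl
print(ctrl.hand_in())"
```

```text
the job is handed in; nothing more can be done
None
```

The tube is leaning on the drain stand with its white foot down in the pocket and its blue head up over the wall, and I have handed the job in.

I drew it out of the sleeve in three short pulls, letting it lie free in sleeve and fork after each one. A fourth hold in front of the fork drew it clear of the sleeve. I then lifted it, tilted it to about 25° and lowered it until the foot touched, with about 5 N measured. After a 5 mm nudge towards the stop I released it.

**On-the-way check:** after the second pull, with the fingers open, the head was about 127 mm past the fork. From the tube's length, the foot was about 150 mm inside the sleeve.

**Last checks before handing in:**
- **Foot:** about 10 mm from the stop's face and 19.5 mm above the table, so it is within the 25 mm limit.
- **Head:** about 221 mm above the table, between the ears and inside the 190–250 mm range.
- **Gripper:** open and about 0.15 m clear of the tube, with wrist force near zero.
- **Bystanders:** each was found within a few millimetres of where it started.
- **Time:** about 25 s on the clock when I backed away, against the 48 s limit.

No check failed. The cameras differed by up to about 8 mm on single points, such as the wall top. The networks sometimes missed the tube or foot, or reported another object in its place, and I ignored those reports.

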